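# Sweep stray bottle caps into the catch pan

## Robot

A 6-joint arm with a two-finger parallel gripper is mounted at the origin on the work surface. World frame = base frame: x ahead of the robot, y to its left, z up, the work surface at z = 0. Lengths are in m, angles in rad, forces in N, time in s.
With the tool pointing down it reaches from about 0.35 to 0.775 m from the base axis. Payload 5.5 kg.
Tool frame: the origin (TCP) lies on the centre line of the jaws, within the pads' length; the fingertips stand 11 mm ahead of it and the grasp point (between the pads) lies 8 mm behind it; z points along the fingers, y is the line along which they close (so a half turn about z gives the same grasp; the last joint's range is limited). The gripper opens to 85 mm and grips with 20 to 120 N. Pads are 22 mm wide; open, the fingers measure 114 mm over their backs; the gripper's body (76 mm by 85 mm) begins 54 mm behind the grasp point. The pads swing forward as they close: fully open they stand 13 mm farther back than shut.
Start: joints at [1.04, 0.313, 0.046, 1.304, 0, 1.431], TCP at [0.219, 0.532, 0.242] pointing down, gripper open.
Joint ranges: [-2.76, 2.76], [-0.86, 1.69], [-1.03, 1.26], [-2.2, 2.34], [-1.47, 1.5], [-3.14, 3.14]. Speed limits (rad/s): [2.57, 2.57, 3.14, 3.14, 3.14, 3.14].

## Interface

Orientations are given as a unit quaternion [w, x, y, z].
In Python, from workcell import get_state, eyes, env gives the robot as it stands.
- The arm moves only by the shell command python3 -m inch 'ROWS' [OPENING] [FORCE]. ROWS is JSON, one flat list of numbers, 4 for each row, row after row: the shift along the tool's x, y, z in cm, then the turn about the tool's z in rad. A call has exactly 5 rows; each row shifts and turns the commanded pose from where the row before left it, along the tool's axes as they then stand; what a row does not reach is not made up. A row lasts 1/12 s, in which the tool goes at most 41.7 mm and 7.16 degrees, less where a joint would pass 70% of its speed; a pose out of reach is approached as far as the arm can. A call is refused whole if a number of a shift passes 4.17 or a number of a turn 0.125, either way. A call with a gripper value outside its range is refused whole. OPENING is the opening, from -1 (shut) to 1 (fully open), set as the call begins (- or left out, the last holds). The fingers move at their own pace and stop on an object; FORCE is the grip in N (left out, the last holds). Time passes only in rows, so rows that do not move let the fingers close, or fill a call up. It gives the time, the measured TCP pose, the force, the opening and the grip force at its end, in the units of the state.
- get_state(): the state, without advancing time (a new reading comes with each control period).
- eyes.read_camera(name): name is "scene" or "top"; returns the picture (384x512x3 uint8, red, green, blue); there is no depth.
- eyes.camera_info(name): a dict with "fovy" (degrees; the focal length in pixels is half the picture's height over the tangent of half this angle, whatever the lens; pixels are square), "cx", "cy" (the principal point, pixels), "xyz" and "orientation" of the camera in the world. Camera axes: x right, y down, z forward; pixel columns grow to the right and rows downward; lengths in m; the calibration is good to about 2 mm. A picture is of the moment at which its call begins. camera_info takes no time and is no camera call.
- env.hand_in(): hands the job in; it is judged then, once.
The state is a dict: "clock": time; "joint_pos": joint angles; "qvel": joint speeds; "tau": joint torques, N m; "tcp_pos": TCP position; "orientation": TCP orientation; "wrist_force": force on the tool from outside, world axes, zero at the start; "ft_torque": the same for the moment, N m; "finger_gap": finger opening in m; "grip_force": force on a finger pad.
Only numpy, scipy, OpenCV 4.12 (cv2) and the standard library are available. Lean on these libraries where they do the work, as an engineer would, in place of code of your own. Each camera call takes 0.05 s, during which the arm holds its last target. There are 200 camera calls.

## Task

Sweep the three orange screw caps that lie on the lab bench into the grey catch pan: push them along the bench with the fingers, through the open front of the pan and past its sloping lip, until each lies wholly on the flat floor inside. Never pick a cap up. Leave the amber bottle, the beaker and the white well plate where they stand.

Things in the scene. Friction and masses are not known exactly. Their poses are not given: they have to be found in the camera images.
- cap1: orange ribbed screw cap, a solid disc 34 mm in diameter and 20 mm high, about 20 g, lying flat and loose on the bench; origin at the centre of its underside, z up along its axis
- cap2: a second cap, identical to cap1
- cap3: a third cap, identical to cap1
- pan: grey catch pan, like a dustpan, fixed to the bench. Origin on the bench under the middle of its flat floor, z up; open mouth towards its -y, back wall towards +y. Floor 2.5 mm thick, inside 200 mm wide (x) and 140 mm deep (y -70 to 70 mm). Side and back walls 4 mm thick, tops 45 mm above the bench. A blue handle (top 38 mm high) runs from the back wall to y = 184 mm
- pan_lip (a point): middle of the front edge of the pan's mouth, at bench height (pan y = -95 mm). Its axes are the pan's. From here a lip 208 mm wide, with no walls, slopes gently up to the flat floor, 25 mm behind it and 2.5 mm high
- bottle: small amber glass bottle with white cap, 28 mm in diameter and 65 mm high, standing loose on the bench on the robot's side of the work; origin at the centre of its underside. Leave it alone
- beaker: small clear glass beaker, 52 mm in diameter and 65 mm high, standing loose on the bench to the right of the caps; origin at the centre of its underside. Leave it alone
- wellplate: white microplate with grey wells, 86 mm (its x) by 128 mm (its y) and 14 mm high, lying loose on the bench beyond the caps; origin at the centre of its underside. Leave it alone
Not all that is in view belongs to the job. What is shaped like the cap2 but black or turquoise is not meant. What is shaped like the cap1 but red is not meant.

How it is judged:
At the end, for the whole second after the job is handed in: each cap's centre is over the pan's flat floor, at least 10 mm inside its front edge (pan y above -60 mm; wholly on the floor is -53 mm) and between the walls, resting low in the pan and still; bottle, beaker and well plate within 15 mm of where they started and upright (x of cap1 in the frame of pan between -0.1 and 0.1 m and y of cap1 in the frame of pan between -0.06 and 0.07 m and z of cap1 in the frame of pan between -0.002 and 0.03 m and linear speed of each of cap1, cap2, cap3 below 0.02 m/s and x of cap2 in the frame of pan between -0.1 and 0.1 m and y of cap2 in the frame of pan between -0.06 and 0.07 m and z of cap2 in the frame of pan between -0.002 and 0.03 m and x of cap3 in the frame of pan between -0.1 and 0.1 m and y of cap3 in the frame of pan between -0.06 and 0.07 m and z of cap3 in the frame of pan between -0.002 and 0.03 m and distance of each of bottle, beaker, wellplate from where it was at the start of the episode below 0.015 m and angle between each of bottle, beaker, wellplate's own z axis and vertical below 0.2 rad); the robot touches nothing.
It fails at once if a cap was picked up (its origin rose more than 30 mm above the bench) (height (world z) of any of cap1, cap2, cap3 above 0.03 m).
It fails at once if the bottle was shifted more than 15 mm or tipped (distance of bottle from where it was at the start of the episode above 0.015 m or angle between bottle's own z axis and vertical above 0.2 rad).
It fails at once if the beaker was shifted more than 15 mm or tipped (distance of beaker from where it was at the start of the episode above 0.015 m or angle between beaker's own z axis and vertical above 0.2 rad).
It fails at once if the wellplate was shifted more than 15 mm or tipped (distance of wellplate from where it was at the start of the episode above 0.015 m or angle between wellplate's own z axis and vertical above 0.2 rad).
It also fails if it takes over 67 s, if anything falls off the work surface, if the arm or the gripper's body presses on something with over 40 N, if the wrist force passes 120 N, or if a joint passes its speed limit or range.

## Working session

There is one attempt and no reset: what is moved stays moved. The work goes in short steps, Python scripts to look and compute and a shell command to move; the robot and the scene stay as the last step left them, time stands still between calls to the robot, and variables do not carry over. Pictures are saved under pics/ and viewed, at most 10 in all, crops included, and the job is handed in when it is done.

```bash
mkdir -p pics; ls; python3 - <<'E'
from workcell import get_state, eyes, env
import cv2
for n in("scene","top"):
    im=eyes.read_camera(n); print(n,eyes.camera_info(n)); cv2.imwrite(f"pics/{n}0.png",im[:,:,::-1])
a=cv2.imread("pics/scene0.png");b=cv2.imread("pics/top0.png")
cv2.imwrite("pics/top0b.png",cv2.resize(b,(800,600),interpolation=cv2.INTER_CUBIC))
s=get_state();print({k:s[k] for k in("clock","tcp_pos","orientation","finger_gap")})
E
```

```text
pics
scene {'fovy': 53.35820002509826, 'cx': 255.49433936465925, 'cy': 192.14818369060112, 'xyz': array([1.23158407, 0.10710602, 0.59842386]), 'orientation': array([-0.25592265,  0.55476462,  0.71905456, -0.33121044])}
top {'fovy': 57.90539761661058, 'cx': 253.9478129341099, 'cy': 190.0165343271158, 'xyz': array([ 0.41596392, -0.05591932,  0.7316822 ]), 'orientation': array([-0.09712397,  0.72930245, -0.67162068,  0.0872384 ])}
{'clock': 0.1, 'tcp_pos': array([0.21880855, 0.53127252, 0.24149326]), 'orientation': array([-2.89104913e-04,  1.94148023e-01,  9.80971904e-01, -7.64545951e-04]), 'finger_gap': 0.08519553125733627}
```

View pics/top0b.png

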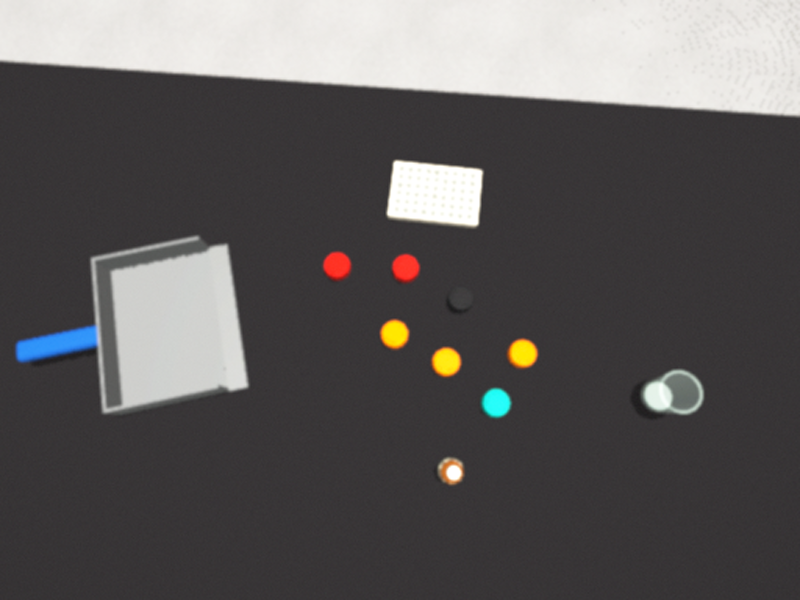

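View pics/scene0.png

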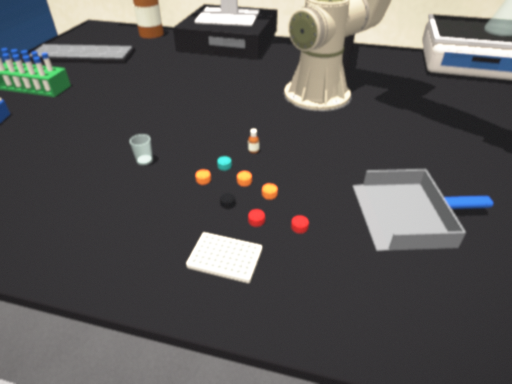

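Candidates in the top view (800x600 copy): orange (394,334), (446,361), (522,353), which look yellow-orange here and orange in the scene view. Decoys are red (337,265) and (405,268), black (460,299) and turquoise (496,402). The bottle is at (451,471), the beaker at (680,392), the well plate at (435,193) and the pan on the left. I choose the three orange ones.

```bash
cat > h.py <<'E'
import numpy as np,cv2
from scipy.spatial.transform import Rotation as R
from workcell import get_state, eyes, env
def rig(n):
    i=eyes.camera_info(n);f=192/np.tan(np.radians(i["fovy"])/2)
    q=i["orientation"];return i,f,R.from_quat([q[1],q[2],q[3],q[0]]).as_matrix()
def w(n,u,v,z):
    i,f,M=rig(n);d=M@np.array([(u-i["cx"])/f,(v-i["cy"])/f,1]);return i["xyz"]+d*(z-i["xyz"][2])/d[2]
def blobs(im,lo,hi,amin=60):
    h=cv2.cvtColor(im,cv2.COLOR_RGB2HSV);m=cv2.inRange(h,lo,hi)
    n,_,s,c=cv2.connectedComponentsWithStats(m)
    return [(c[k],s[k][4]) for k in range(1,n) if s[k][4]>amin]
def caps(im=None):
    im=eyes.read_camera("top") if im is None else im
    return im,[(w("top",*c,.018)[:2].round(4),a) for c,a in blobs(im,(12,150,120),(32,255,255))]
E
python3 - <<'E'
from h import *
im=cv2.imread("pics/top0.png")[:,:,::-1].copy()
for c,a in caps(im)[1]: print("cap",c,a)
S=cv2.imread("pics/scene0.png")[:,:,::-1].copy()
for c,a in blobs(S,(8,150,120),(20,255,255),40): print("scene",c.round(1),w("scene",*c,.012)[:2].round(4),a)
for c,a in blobs(im,(0,200,120),(6,255,255)): print("red",w("top",*c,.018)[:2].round(3))
k=1.5625
for n,u,v,z in [("black",460,299,.018),("turq",496,402,.018),("bottleTop",454,473,.065),("beakerTop",682,392,.065),("beakerbot",656,397,0),("wp",397,161,.014),("wp",483,169,.014),("wp",478,226,.014),("wp",388,217,.014),("lipR",247,388,0),("lipL",227,245,0),("backTopnear",104,412,.045),("backTopfar",92,258,.045),("sidetop far front",198,238,.045),("floor front far",208,249,.0025),("floor front near",226,390,.0025),("handle end",18,351,.038),("handle root",98,337,.038)]:
    print(n,w("top",u/k-.2,v/k-.2,z)[:2].round(3))
cv2.imwrite("pics/crop.png",cv2.resize(np.hstack([im[140:290,180:360],S[130:280,150:330]])[:,:,::-1],None,fx=2.2,fy=2.2))
E
```

```text
cap [ 0.5555 -0.0383] 263
cap [ 0.5435 -0.2093] 279
cap [ 0.524  -0.1094] 280
scene [144.9   2.1] [-0.8732 -1.0901] 112
scene [148.9  31.8] [-0.4149 -0.8354] 179
scene [202.9 177.1] [ 0.5453 -0.2071] 164
scene [243.9 178.7] [ 0.5257 -0.1071] 159
scene [269.3 191.8] [ 0.5579 -0.0352] 168
red [0.645 0.049]
red [ 0.649 -0.046]
black [ 0.611 -0.123]
turq [ 0.477 -0.177]
bottleTop [ 0.387 -0.123]
beakerTop [ 0.503 -0.394]
beakerbot [ 0.502 -0.392]
wp [ 0.814 -0.02 ]
wp [ 0.811 -0.147]
wp [ 0.721 -0.144]
wp [ 0.724 -0.015]
lipR [0.469 0.152]
lipL [0.669 0.212]
backTopnear [0.422 0.312]
backTopfar [0.62  0.373]
sidetop far front [0.66  0.237]
floor front far [0.659 0.238]
floor front near [0.464 0.179]
handle end [0.489 0.444]
handle root [0.516 0.345]
```

View pics/crop.png

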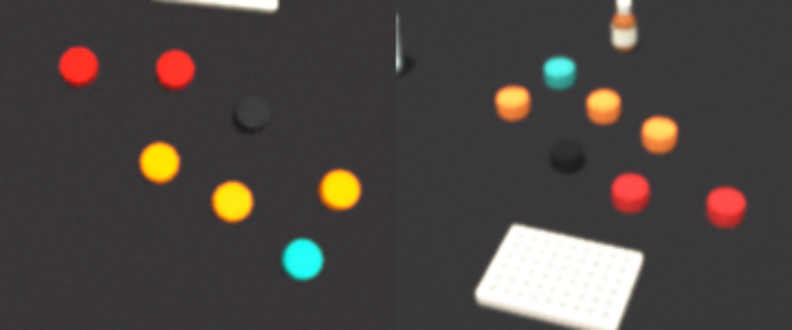

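The top and scene views agree on the three orange caps to about 3 mm: A (0.557,-0.037), B (0.525,-0.108) and C (0.544,-0.208). The crop confirms that they are orange and that the red, black and turquoise discs are separate. The pan fits the sizes given: lip 209 mm long, yaw 17°, origin about (0.542,0.273). I'll push each cap straight along world +y with the half-closed fingers as a cradle, in the order A, B, C.

```bash
python3 -m inch '[0,0,0,0.118,0,0,0,0.118,0,0,0,0.118,0,0,0,0.118,0,0,0,0.118]' -0.48 20; python3 -m inch '[0,0,0,0.118,0,0,0,0.118,0,0,0,0.118,0,0,0,0.118,0,0,0,0.118]'
```

```text
clock: 0.52
tcp_pos: [0.2189, 0.5314, 0.2418]
orientation: [-0.0, 0.474, 0.881, -0.001]
wrist_force: [0.3, 0.1, 0.4]
finger_gap: 0.0253
grip_force: 0.0
clock: 0.93
tcp_pos: [0.2189, 0.5314, 0.2418]
orientation: [0.0, 0.709, 0.705, -0.001]
wrist_force: [-0.6, 1.4, 0.0]
finger_gap: 0.0222
grip_force: 0.0
```

```bash
for i in 1 2 3; do python3 -m inch '[-3,1.7,0.7,0,-3,1.7,0.7,0,-3,1.7,0.7,0,-3,1.7,0.7,0,-3,1.7,0.7,0]'|sed -n 1,2p; done;  python3 -m inch '[-3,1.7,0.7,0,-3,1.7,0.7,0,-3,1.7,0.7,0,-3,1.7,0.7,0,-2.7,1.5,0.7,0]'; python3 -m inch '[0,0,0,0,0,0,0,0,0,0,0,0,0,0,0,0,0,0,0,0]'|sed -n 2,3p
```

```text
clock: 1.35
tcp_pos: [0.3042, 0.3801, 0.2066]
clock: 1.77
tcp_pos: [0.3893, 0.2301, 0.1718]
clock: 2.18
tcp_pos: [0.4743, 0.08, 0.1367]
clock: 2.6
tcp_pos: [0.5576, -0.0673, 0.1015]
orientation: [-0.0, 0.707, 0.707, -0.0]
wrist_force: [0.1, 1.4, 0.2]
finger_gap: 0.0221
grip_force: 0.0
tcp_pos: [0.5565, -0.0642, 0.1026]
orientation: [-0.0, 0.707, 0.708, 0.0]
```

```bash
python3 -m inch '[-0.4,0,2,0,0,0,2,0,0,0,2,0,0,0,1.5,0,0,0,0.9,0]'; python3 -m inch '[0,0,0,0,0,0,0,0,0,0,0,0,0.5,0,0,0,0.5,0,0,0]'|sed -n 2,4p; for i in 1 2; do python3 -m inch '[1.2,0,0,0,1.2,0,0,0,1.2,0,0,0,1.2,0,0,0,1.2,0,0,0]'|sed -n 2,4p;done; python3 - <<'E'
from h import *
im,c=caps();print(c)
cv2.imwrite("pics/t1.png",im[100:300,60:420,::-1])
E
```

```text
clock: 3.43
tcp_pos: [0.5558, -0.068, 0.017]
orientation: [-0.001, 0.707, 0.708, -0.0]
wrist_force: [-0.7, 0.4, 0.3]
finger_gap: 0.0218
grip_force: 0.0
tcp_pos: [0.558, -0.0593, 0.0194]
orientation: [0.001, 0.707, 0.707, 0.001]
wrist_force: [-0.4, -0.6, -0.6]
tcp_pos: [0.557, 0.0024, 0.0184]
orientation: [-0.0, 0.707, 0.707, 0.0]
wrist_force: [0.5, -1.0, 1.5]
tcp_pos: [0.557, 0.0619, 0.0183]
orientation: [-0.0, 0.707, 0.707, 0.0]
wrist_force: [-0.0, -0.2, 0.8]
[(array([ 0.5435, -0.2093]), np.int32(280)), (array([ 0.5241, -0.1095]), np.int32(276))]
```

View pics/t1.png

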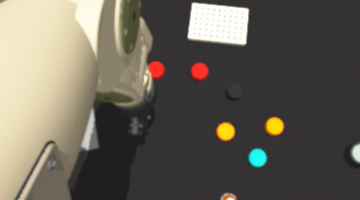

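The arm hides cap A in this view. B (crop 226,131) and C (275,126) are untouched. I'll go on into the pan.

```bash
for i in 1 2 3; do python3 -m inch '[1.2,0,0,0,1.2,0,0,0,1.2,0,0,0,1.2,0,0,0,1.2,0,0,0]'|sed -n 2,4p;done;  python3 -m inch '[1.2,0,0,0,1.0,0,0,0,0.8,0,0,0,0.5,0,0,0,0.3,0,0,0]'|sed -n 2,4p; python3 -m inch '[0,0,0,0,-0.8,0,0,0,0,0,-1.5,0,0,0,-2.5,0,0,0,-3.5,0]'|sed -n 2,4p; python3 - <<'E'
from h import *
im=eyes.read_camera("scene")
for c,a in blobs(im,(8,150,120),(20,255,255),40): print("scene",c.round(1),w("scene",*c,.012)[:2].round(4),a)
cv2.imwrite("pics/s1.png",cv2.resize(im[100:300,120:512,::-1],None,fx=1.5,fy=1.5))
E
```

```text
tcp_pos: [0.557, 0.1219, 0.0183]
orientation: [-0.0, 0.707, 0.707, 0.0]
wrist_force: [0.1, -0.5, 0.1]
tcp_pos: [0.5571, 0.1819, 0.0183]
orientation: [0.0, 0.707, 0.707, 0.0]
wrist_force: [-0.8, 0.2, -0.6]
tcp_pos: [0.557, 0.2419, 0.0183]
orientation: [-0.0, 0.707, 0.707, 0.0]
wrist_force: [-0.5, -0.4, -0.6]
tcp_pos: [0.557, 0.2795, 0.0183]
orientation: [0.0, 0.707, 0.707, 0.0]
wrist_force: [0.2, -0.4, 0.3]
tcp_pos: [0.5548, 0.2685, 0.0911]
orientation: [-0.001, 0.708, 0.707, -0.003]
wrist_force: [0.4, 0.5, 0.5]
scene [144.9   2.1] [-0.8728 -1.0898] 113
scene [149.2  31.9] [-0.4145 -0.8337] 192
scene [202.9 177.3] [ 0.5459 -0.2069] 155
scene [244.  178.8] [ 0.526  -0.1067] 153
scene [421.  216.2] [0.5537 0.3064] 218
```

View pics/s1.png

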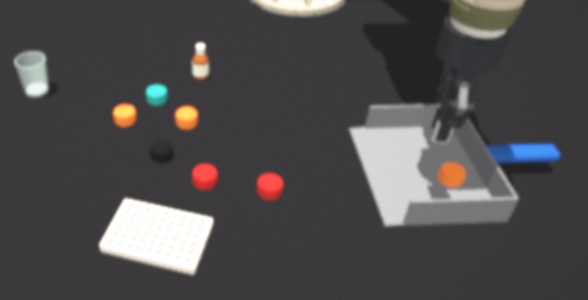

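Cap A lies on the pan floor (crop 452,175), at about (0.555,0.305), and nothing else has moved. Next is B.

```bash
for i in 1 2 3; do python3 -m inch '[-2.73,-0.21,0,0,-2.73,-0.21,0,0,-2.73,-0.21,0,0,-2.73,-0.21,0,0,-2.73,-0.21,0,0]'|sed -n 2p; done; python3 -m inch '[0,0,0,0,0,0,0,0,0,0,0,0,0,0,0,0,0,0,0,0]'|sed -n 2p
```

```text
tcp_pos: [0.5462, 0.132, 0.0934]
tcp_pos: [0.5354, -0.0046, 0.0934]
tcp_pos: [0.5247, -0.141, 0.0934]
tcp_pos: [0.5254, -0.1379, 0.0932]
```

```bash
python3 -m inch '[0,0,2,0,0,0,2,0,0,0,2,0,0,0,1,0,0,0,0.5,0]'|sed -n 2,4p; python3 -m inch '[0,0,0,0,0,0,0,0,0,0,0,0,0.5,0,0,0,0.5,0,0,0]'|sed -n 2,4p; for i in 1 2 3 4 5 6; do python3 -m inch '[1.2,0,0,0,1.2,0,0,0,1.2,0,0,0,1.2,0,0,0,1.2,0,0,0]'|sed -n '2p;4p';done; python3 -m inch '[0.8,0,0,0,0.5,0,0,0,0,0,0,0,-0.8,0,0,0,0,0,0,0]'|sed -n 2p;  python3 -m inch '[0,0,-1.5,0,0,0,-1.5,0,0,0,-1.5,0,0,0,-1.5,0,0,0,-1.5,0]'|sed -n 2,4p; python3 - <<'E'
from h import *
im=eyes.read_camera("scene")
for c,a in blobs(im,(8,150,120),(20,255,255),40)[2:]: print("scene",c.round(1),w("scene",*c,.012)[:2].round(4),a)
E
```

```text
tcp_pos: [0.5244, -0.1375, 0.0167]
orientation: [-0.001, 0.707, 0.708, -0.0]
wrist_force: [-0.3, -0.4, 0.1]
tcp_pos: [0.5263, -0.129, 0.0192]
orientation: [0.001, 0.707, 0.707, 0.0]
wrist_force: [-0.6, -0.1, -0.4]
tcp_pos: [0.5254, -0.0672, 0.0184]
wrist_force: [0.8, -0.7, -0.1]
tcp_pos: [0.5255, -0.0075, 0.0183]
wrist_force: [0.0, -0.7, -0.4]
tcp_pos: [0.5255, 0.0524, 0.0183]
wrist_force: [-0.3, -0.4, -0.3]
tcp_pos: [0.5255, 0.1124, 0.0183]
wrist_force: [0.1, -0.0, 1.0]
tcp_pos: [0.5255, 0.1724, 0.0183]
wrist_force: [-0.4, 0.1, -0.2]
tcp_pos: [0.5255, 0.2324, 0.0183]
wrist_force: [-0.6, -1.2, 0.4]
tcp_pos: [0.5253, 0.2348, 0.0181]
tcp_pos: [0.5255, 0.235, 0.094]
orientation: [-0.0, 0.708, 0.707, -0.0]
wrist_force: [0.5, 0.1, 0.2]
scene [202.8 177.2] [ 0.5458 -0.2072] 157
scene [404.5 204.1] [0.5218 0.2726] 199
scene [419.6 217.5] [0.5588 0.3033] 125
```

B is on the floor at (0.523,0.271). Next is C.

```bash
for i in 1 2 3; do python3 -m inch '[-3.17,0.13,0,0,-3.17,0.13,0,0,-3.17,0.13,0,0,-3.17,0.13,0,0,-3.17,0.12,0,0]'|sed -n 2p; done; python3 -m inch '[0,0,0,0,0,0,0,0,0,0,0,0,0,0,0,0,0,0,0,0]'|sed -n 2p;  python3 -m inch '[0,0,2,0,0,0,2,0,0,0,2,0,0,0,1,0,0,0,0.5,0]'|sed -n 2,4p
```

```text
tcp_pos: [0.5315, 0.0756, 0.0929]
tcp_pos: [0.5377, -0.0831, 0.0929]
tcp_pos: [0.5438, -0.2415, 0.0927]
tcp_pos: [0.5445, -0.2381, 0.0932]
tcp_pos: [0.5437, -0.2377, 0.0166]
orientation: [-0.002, 0.707, 0.708, -0.0]
wrist_force: [-0.8, 0.0, 1.3]
```

```bash
python3 -m inch '[0,0,0,0,0,0,0,0,0,0,0,0,0.5,0,0,0,0.5,0,0,0]'|sed -n 2,4p; for i in 1 2 3 4 5 6 7; do python3 -m inch '[1.2,0,0,0,1.2,0,0,0,1.2,0,0,0,1.2,0,0,0,1.2,0,0,0]'|sed -n '2p;4p';done; python3 -m inch '[1.2,0,0,0,1.0,0,0,0,0.6,0,0,0,0,0,0,0,-0.8,0,0,0]'|sed -n 2p;  python3 -m inch '[0,0,0,0,0,0,-1.5,0,0,0,-2,0,0,0,-2,0,0,0,-2,0]'|sed -n 2,4p; python3 -m inch '[-3,0,-1,0,-3,0,-1,0,-3,0,-1,0,-3,0,-1,0,-3,0,-1,0]' | sed -n 1,2p; python3 - <<'E'
from h import *
im=eyes.read_camera("scene")
P=np.array([.542,.273]);a=np.radians(16.7)
for c,_ in blobs(im,(8,150,120),(20,255,255),40)[2:]:
    p=w("scene",*c,.012)[:2]; d=p-P; print(p.round(4),"pan",(d@[np.cos(a),np.sin(a)]).round(3),(d@[-np.sin(a),np.cos(a)]).round(3))
cv2.imwrite("pics/s2.png",cv2.resize(im[100:300,120:512,::-1],None,fx=1.5,fy=1.5))
E
```

```text
tcp_pos: [0.5454, -0.2296, 0.0193]
orientation: [0.001, 0.707, 0.707, 0.0]
wrist_force: [-0.2, -1.1, -0.1]
tcp_pos: [0.5447, -0.1676, 0.0184]
wrist_force: [0.9, -0.2, -0.0]
tcp_pos: [0.5447, -0.108, 0.0183]
wrist_force: [0.6, -1.5, -0.1]
tcp_pos: [0.5447, -0.0481, 0.0183]
wrist_force: [-0.4, -0.2, 0.2]
tcp_pos: [0.5447, 0.0119, 0.0183]
wrist_force: [0.4, 0.2, -0.1]
tcp_pos: [0.5447, 0.0719, 0.0183]
wrist_force: [0.6, -1.2, 1.2]
tcp_pos: [0.5447, 0.1319, 0.0183]
wrist_force: [0.8, -0.1, 0.5]
tcp_pos: [0.5447, 0.1919, 0.0183]
wrist_force: [0.1, 0.0, 0.2]
tcp_pos: [0.5448, 0.2117, 0.0183]
tcp_pos: [0.5445, 0.2094, 0.0939]
orientation: [-0.0, 0.708, 0.707, -0.0]
wrist_force: [0.2, 0.2, 0.6]
clock: 19.42
tcp_pos: [0.5443, 0.0585, 0.1439]
[0.543  0.2583] pan -0.003 -0.014
[0.563  0.3031] pan 0.029 0.023
```

View pics/s2.png

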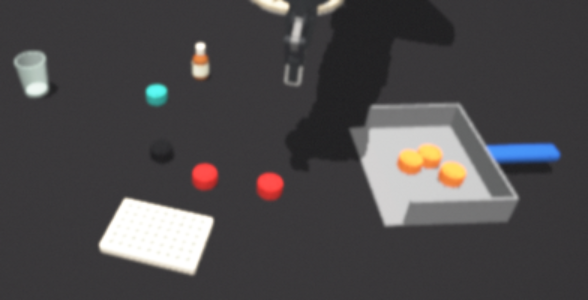

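All three caps are on the pan floor, at crop (410,161), (430,155) and (452,174). The arm is clear, and the bottle, beaker and well plate stand where they were.

```bash
python3 -m inch '[0,0,0,0,0,0,0,0,0,0,0,0,0,0,0,0,0,0,0,0]'|sed -n 1,2p; python3 - <<'E'
from h import *
p=w("scene",393.3,207.3,.012)[:2];d=p-[.542,.273];a=np.radians(16.7);print(p,d@[-np.sin(a),np.cos(a)])
if d@[-np.sin(a),np.cos(a)]>-.05: print(env.hand_in())
E
```

```text
clock: 19.88
tcp_pos: [0.5443, 0.0616, 0.1427]
[0.53946246 0.24781973] -0.023389039716751044
the job is handed in; nothing more can be done
None
```

I swept all three orange caps onto the pan's flat floor and handed the job in at about 20 s of the 67 s allowed; the last picture showed the bottle, beaker and well plate unmoved, but hand-in returned no verdict.

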